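# Sort the odds and ends on the worktop

## Robot

A 6-joint arm with a two-finger parallel gripper is mounted at the origin on a cart in front of the work surface, level with it; the furniture and walls round the work are solid. World frame = base frame: x ahead of the robot, y to its left, z up, the work surface at z = 0. Lengths are in m, angles in rad, forces in N, time in s.
With the tool pointing down it reaches from about 0.3 to 0.775 m from the base axis. Payload 14.6 kg.
Tool frame: the origin (TCP) lies at the very end of the fingers, on their centre line; the grasp point (between the pads) lies 19 mm behind it; z points along the fingers, y is the line along which they close (so a half turn about z gives the same grasp; the last joint's range is limited). The gripper opens to 94 mm and grips with 3 to 60 N. Pads are 16 mm wide; open, the fingers measure 119 mm over their backs; the gripper's body (75 mm by 177 mm) begins 78 mm behind the grasp point.
Start: joints at [-1.169, 0.3, 1.521, -0, 1.321, -0.067], TCP at [0.248, -0.491, 0.205] pointing down, gripper open.
Joint ranges: [-3.03, 3.03], [-0.79, 2.21], [0.23, 2.52], [-1.04, 4.18], [0, 3.07], [-2.55, 2.55]. Speed limits (rad/s): [2.22, 2.22, 2.57, 3.14, 3.14, 3.14].

## Interface

Orientations are given as [roll, pitch, yaw] about the fixed x, y, z axes, in that order (R = Rz(yaw) Ry(pitch) Rx(roll)).
In Python, from station import ctrl gives the robot as it stands. The module is installed in compiled form; this text tells all that it offers.
- The arm moves only by the tool play_rows, never from a script. Its argument "commands" is a list of rows, each a list of 7 numbers: the shift along the tool's x, y, z in m, then the turn, a rotation vector about the tool's x, y, z in degrees, then the closure, from -1 (fully open) to 1 (shut). A call has 1 to 20 rows; each row shifts and turns the commanded pose from where the row before left it, along the tool's axes as they then stand; what a row does not reach is not made up. A row lasts 1/12 s, in which the tool goes at most 41.7 mm and 7.16 degrees, less where a joint would pass 70% of its speed; a pose out of reach is approached as far as the arm can. A call is refused whole if a number of a shift passes 0.0417 or a number of a turn 7.16, either way. A call with a gripper value outside its range is refused whole. The fingers move at their own pace and stop on an object; "force" is the grip in N (left out, the last holds). Time passes only in rows, so rows that do not move let the fingers close. It gives the time, the measured TCP pose, the force, the opening and the grip force at its end, in the units of the state.
- ctrl.get_obs(): the state, without advancing time (a new reading comes with each control period).
- ctrl.camera(name): name is "scene" or "top" or "wrist"; returns the picture (420x560x3 uint8, blue, green, red); there is no depth.
- ctrl.camera_model(name): a dict with "fx", "fy", "cx", "cy" (pixels), "rvec" (rotation vector, rad) and "tvec" (3), from world to camera coordinates, as OpenCV has them. Camera axes: x right, y down, z forward; pixel columns grow to the right and rows downward; lengths in m; the calibration is good to about 2 mm. A picture is of the moment at which its call begins: read the wrist's pose just before it. camera_model takes no time and is no camera call; for the wrist camera it gives the pose at the moment of the call.
- ctrl.hand_in(): hands the job in; it is judged then, once.
The state is a dict: "time_s": time; "qpos": joint angles; "joint_vel": joint speeds; "tau": joint torques, N m; "ee_pos": TCP position; "eef_rot": TCP orientation; "force": force on the tool from outside, world axes, zero at the start; "moment": the same for the moment, N m; "grip_width": finger opening in m; "grip_force": force on a finger pad.
Only numpy, scipy, OpenCV 4.12 (cv2) and the standard library are available. Lean on these libraries where they do the work, as an engineer would, in place of code of your own. Each camera call takes 0.05 s, during which the arm holds its last target. There are 200 camera calls.

## Task

Sort the four small things left on the front part of the worktop to where each belongs: a spice jar upright in each of the two bays of the wooden spice rack, the small tin upright in the square metal tray, roughly in the middle, and the tea light flat on the middle of the round cork coaster. Leave the jam jar and the beaker standing where they are, and leave everything released and at rest.

Things in the scene. Friction and masses are not known exactly. Their poses are not given: they have to be found in the camera images.
- spice_a: One of two slim clear spice jars with a red flip cap: round, 45 mm in diameter, 106 mm tall, cap from 85 mm up, 110 g, standing upright. Origin: centre of its underside, z up. The two jars are interchangeable. It stands somewhere on the front part of the worktop, left or right, beside the three holders; similar jars and tins in the far right corner beyond the magazine are fixed and no part of the job.
- spice_b: The other slim spice jar with a red cap, same size (45 mm diameter, 106 mm tall), standing upright. Origin: centre of its underside, z up. It stands somewhere on the front part of the worktop, left or right, beside the three holders; similar jars and tins in the far right corner beyond the magazine are fixed and no part of the job.
- tin: Small closed food tin with a paper label and a metal top: 57 mm in diameter, 72 mm tall, 180 g, standing upright. Origin: centre of its underside, z up. It stands somewhere on the front part of the worktop, left or right, beside the three holders; similar jars and tins in the far right corner beyond the magazine are fixed and no part of the job.
- tea_candle: Tea light: a flat little candle in a metal cup, 38 mm in diameter, 15 mm tall, standing upright. Origin: centre of its underside, z up. It stands somewhere on the front part of the worktop, left or right, beside the three holders; similar jars and tins in the far right corner beyond the magazine are fixed and no part of the job.
- jam: Wide jam jar with a white lid, 75 mm in diameter, 112 mm tall; a bystander that stays where it is. Origin: centre of its underside, z up. It stands behind the holders, towards the wall.
- beaker: Plain blue drinking beaker, open at the top, 72 mm in diameter, 98 mm tall; a bystander that stays where it is. Origin: centre of its underside, z up. It stands near the front edge of the worktop, left of the middle.
- spice_rack: Spice rack, fixed: an open-topped light wooden box, 72 mm (x) by 136 mm (y) by 35 mm tall, walls 4 mm, floor 4 mm thick, with one dividing wall that makes two bays side by side along y, each 64 by 62 mm inside. Bay centres at x = 0, y = +33 mm and -33 mm in its frame. Origin: centre of its underside, z up; its x axis points away from the robot, give or take 0.15 rad.
- tin_tray: Tin tray, fixed: a square metal tray with one undivided bay, 92 by 92 mm outside, walls 4 mm thick and 20 mm tall, floor 4 mm thick, inside 84 by 84 mm. Origin: centre of its underside, z up; edges along its x and y, turned at most 0.15 rad.
- coaster: Round flat cork coaster, fixed: 95 mm in diameter, 6 mm thick, no rim. Origin: centre of its underside, z up.
Things that resemble listed ones, but are neither listed nor needed, are in the scene too. Leave any purple or turquoise look-alike of the spice_a alone.

How it is judged:
By the outcome, as a careful person would: the job done as asked, in the order asked, and still so for the second after the job is handed in, with the robot touching nothing.
It also fails if it takes over 90 s, if anything falls off the work surface, if the arm or the gripper's body presses on something with over 40 N, if the wrist force passes 120 N, or if a joint passes its speed limit or range.

## Working session

There is one attempt and no reset: what is moved stays moved. The work goes in short steps, Python scripts to look and compute and a tool call to move; the robot and the scene stay as the last step left them, time stands still between calls to the robot, and variables do not carry over. Pictures are saved under pics/ and viewed, at most 14 in all, crops included, and the job is handed in when it is done.

Besides the shell and the picture viewer there is one more tool, called after "Emit:" in YAML: its name, and indented under it one key for each argument. play_rows: Moves the arm, as the interface text tells. Its arguments: {"type":"object","properties":{"commands":{"type":"array","items":{"type":"array","items":{"type":"number"}}},"force":{"type":"number"}},"required":["commands"]}

```bash
mkdir -p pics; python3 - <<'E'
from station import ctrl
import cv2
for n in("top","scene"):
    cv2.imwrite(f"pics/{n}0.png",ctrl.camera(n)); print(n,ctrl.camera_model(n))
o=ctrl.get_obs();print(o)
E
```

```text
top {'fx': 486.2055426350528, 'fy': 486.2055426350528, 'cx': 279.4442639350961, 'cy': 208.16063468980767, 'rvec': array([ 2.17217932, -2.18945081,  0.06573451]), 'tvec': array([0.0086458 , 0.47663428, 1.33444956])}
scene {'fx': 501.1264568968657, 'fy': 501.1264568968657, 'cx': 271.5757370186155, 'cy': 217.05582122049714, 'rvec': array([ 1.02235257, -2.13765768,  1.2785786 ]), 'tvec': array([0.30258877, 0.20479   , 1.07964339])}
{'time_s': 0.1, 'qpos': array([-1.16860419e+00,  3.00385017e-01,  1.52149895e+00,  3.60871488e-06,
        1.32064917e+00, -6.66158592e-02]), 'joint_vel': array([ 0.00047725, -0.00092815, -0.00150048, -0.00119906, -0.00137226,
        0.00041782]), 'tau': array([ 7.90953873e-04, -5.32645476e+01, -3.53280044e+01,  7.09546963e-02,
        2.34974711e-02, -5.41561940e-05]), 'ee_pos': array([ 0.24840947, -0.49046711,  0.20496828]), 'eef_rot': array([-3.14065449e+00, -6.60927581e-05,  4.68807066e-01]), 'force': array([-0.06303611, -0.369776  ,  0.92127285]), 'moment': array([ 0.01481017, -0.01177584, -0.01930198]), 'grip_force': 0.0, 'grip_width': 0.09395900903277013}
```

View pics/top0.png

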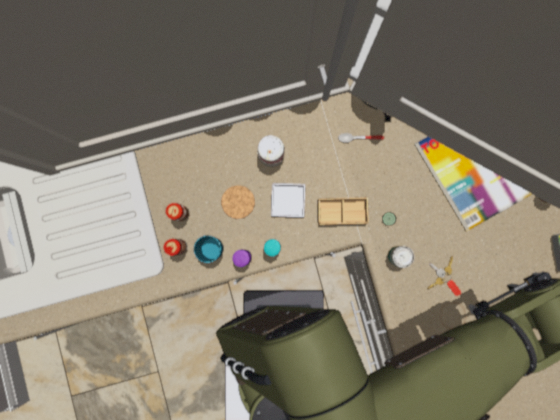

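View pics/scene0.png

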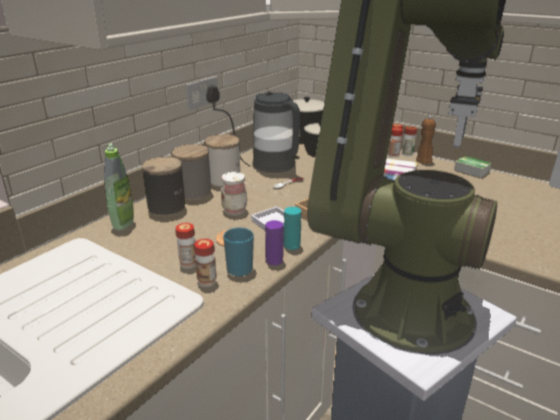

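The top view shows red caps at (175,212) and (173,247), the beaker at (208,250), and the purple and turquoise decoys at (241,258) and (272,247). The coaster is at (238,202), the tray at (288,200), the rack at (342,212), the tea light probably at (389,218), and the tin at (402,257). I'll measure these next.

```bash
cat > h.py <<'E'
import numpy as np, cv2
from station import ctrl
def ray(m,uv,z):
    R,_=cv2.Rodrigues(np.array(m["rvec"]));t=np.array(m["tvec"])
    d=R.T@np.array([(uv[0]-m["cx"])/m["fx"],(uv[1]-m["cy"])/m["fy"],1]);c=-R.T@t
    return (c+d*(z-c[2])/d[2])
def proj(m,P):
    return cv2.projectPoints(np.array(P,float).reshape(-1,3),m["rvec"],m["tvec"],np.array([[m["fx"],0,m["cx"]],[0,m["fy"],m["cy"]],[0,0,1]]),None)[0].reshape(-1,2)
E
python3 - <<'E'
from h import *
im=cv2.imread("pics/top0.png");m=ctrl.camera_model("top")
for n,uv,z in [("jarL1",(175,211.5),.106),("jarL2",(173,247),.106),("beaker",(208,249),.098),("purple",(241,258),.106),("turq",(272,247),.106),("coaster",(238,202),.006),("tray",(288.5,200.5),.02),("rack",(342.5,212.5),.035),("tea",(389,218.5),.015),("tin",(402,257),.072),("jam",(271,148),.112)]:
    print(n,ray(m,uv,z).round(3))
a=cv2.resize(im[130:290,150:430],None,fx=2.85,fy=2.85,interpolation=cv2.INTER_CUBIC)
cv2.imwrite("pics/c1.png",a)
E
```

```text
jarL1 [0.464 0.276 0.106]
jarL2 [0.372 0.28  0.106]
beaker [0.366 0.191 0.098]
purple [0.342 0.104 0.106]
turq [0.37  0.024 0.106]
coaster [0.496 0.121 0.006]
tray [ 0.498 -0.02   0.02 ]
rack [ 0.462 -0.168  0.035]
tea [ 0.446 -0.299  0.015]
tin [ 0.341 -0.318  0.072]
jam [0.627 0.025 0.112]
```

View pics/c1.png

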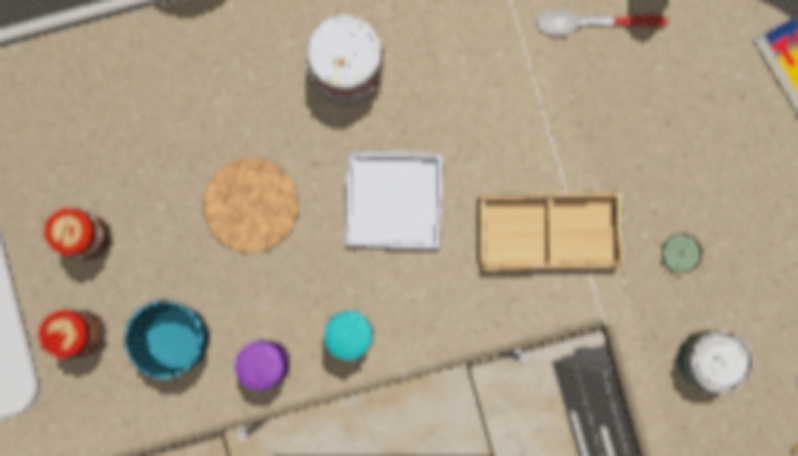

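The crop confirms this layout; the tea light is the green disc at crop (682,253). I'll refine the positions with masks.

```bash
python3 - <<'E'
from h import *
im=cv2.imread("pics/top0.png");m=ctrl.camera_model("top")
big=cv2.resize(im,None,fx=4,fy=4,interpolation=cv2.INTER_CUBIC)
hsv=cv2.cvtColor(big,cv2.COLOR_BGR2HSV)
def near(uv,r):
    k=np.zeros(hsv.shape[:2],np.uint8);cv2.circle(k,(int(uv[0]*4),int(uv[1]*4)),int(r*4),255,-1);return k
def big1(mask):
    cs=cv2.findContours(mask,cv2.RETR_EXTERNAL,cv2.CHAIN_APPROX_NONE)[0];return cv2.convexHull(max(cs,key=cv2.contourArea))
px=lambda p:((p[0]+.5)/4-.5,(p[1]+.5)/4-.5)
H,S,V=cv2.split(hsv)
red=(((H<10)|(H>170))&(S>170)&(V>110)).astype(np.uint8)*255
cork=((H>5)&(H<22)&(S>110)&(V>120)).astype(np.uint8)*255
wood=((H>8)&(H<28)&(S>75)&(V>90)).astype(np.uint8)*255
white=((S<45)&(V>120)).astype(np.uint8)*255
green=((H>40)&(H<95)&(S>40)).astype(np.uint8)*255
blue=((H>80)&(H<120)&(S>110)).astype(np.uint8)*255
for n,uv,r,mk,z in [("jar1",(174.6,211),13,red,.1),("jar2",(172.8,246.8),13,red,.1),("coaster",(238,202),22,cork,.006),("tea",(389.3,218.8),11,green,.015),("tin",(402,257),15,white,.072),("beaker",(208,250),18,blue,.098)]:
    c=big1(mk&near(uv,r));(x,y),rad=cv2.minEnclosingCircle(c);e=cv2.fitEllipse(c)
    p=px(e[0]);P=ray(m,p,z);print(n,np.round(p,1),"axes px",np.round(np.array(e[1])/4,1),P.round(4),"diam", np.round(np.array(e[1])/4*np.linalg.norm(ray(m,p,z)-ray(m,(p[0]+1,p[1]),z)),3))
for n,uv,r,mk,z in [("tray",(288.3,200.5),26,white,.02),("rack",(343,212),32,wood,.035)]:
    rr=cv2.minAreaRect(big1(mk&near(uv,r)));B=[ray(m,px(q),z) for q in cv2.boxPoints(rr)]
    print(n,np.round(np.mean(B,0),4),[ (np.linalg.norm(B[i]-B[i-1]).round(3), round(float(np.arctan2(*(B[i]-B[i-1])[[1,0]])),3)) for i in range(4)])
E
```

```text
jar1 [174. 211.] axes px [16.1 16.6] [0.4658 0.2795 0.1   ] diam [0.042 0.044]
jar2 [172.1 246.8] axes px [16.1 17. ] [0.3723 0.2837 0.1   ] diam [0.042 0.044]
coaster [237.5 201.8] axes px [31.8 31.9] [0.4964 0.1225 0.006 ] diam [0.089 0.09 ]
tea [388.6 218.4] axes px [12.4 12.9] [ 0.4458 -0.2975  0.015 ] diam [0.034 0.036]
tin [403.2 256.3] axes px [22.5 23.3] [ 0.3427 -0.3213  0.072 ] diam [0.059 0.061]
beaker [207.7 248.9] axes px [26.  27.8] [0.3663 0.1913 0.098 ] diam [0.068 0.073]
tray [ 0.4998 -0.0186  0.02  ] [(np.float64(0.098), 1.537), (np.float64(0.099), -0.032), (np.float64(0.098), -1.606), (np.float64(0.099), 3.104)]
rack [ 0.4658 -0.1679  0.035 ] [(np.float64(0.078), 0.015), (np.float64(0.14), -1.551), (np.float64(0.078), -3.134), (np.float64(0.139), 1.591)]
```

Emit:
play_rows:
  commands:
    - [0,0,0,0,0,-7.01,-1]
    - [0,0,0,0,0,-7.01,-1]
    - [0,0,0,0,0,-7.01,-1]
    - [0,0,0,0,0,-7.01,-1]
    - [0,0,0,0,0,-7.01,-1]
    - [0,0,0,0,0,-7.01,-1]
    - [0,0,0,0,0,-7.01,-1]
    - [0,0,0,0,0,-7.01,-1]
    - [0,0,0,0,0,-7.01,-1]
    - [0.02,0.036,0,0,0,0,-1]
    - [0.02,0.036,0,0,0,0,-1]
    - [0.02,0.036,0,0,0,0,-1]
    - [0.02,0.036,0,0,0,0,-1]
    - [0.02,0.036,0,0,0,0,-1]
    - [0.02,0.036,0,0,0,0,-1]
    - [0.04,0,0,0,0,0,-1]
    - [0.04,0,0,0,0,0,-1]
    - [0.04,0,0,0,0,0,-1]
    - [0.04,0,0,0,0,0,-1]
    - [0.04,0,0,0,0,0,-1]

```text
time_s: 1.77
ee_pos: [0.4643, -0.1689, 0.2051]
eef_rot: [-3.141, -0.0, 1.57]
force: [1.6, 0.6, 0.9]
grip_width: 0.0938
grip_force: 0.0
```

```bash
python3 - <<'E'
from h import *
m=ctrl.camera_model("wrist");im=ctrl.camera("wrist");cv2.imwrite("pics/w1.png",im);np.save("w1.npy",m,allow_pickle=True)
print(ctrl.get_obs()["ee_pos"],m)
print(proj(m,[[.464,-.168,.035]]))
E
```

```text
[ 0.46433779 -0.16372891  0.20534479] {'fx': 343.5903843272784, 'fy': 343.5903843272784, 'cx': 282.89986553573436, 'cy': 207.78643769324543, 'rvec': array([-2.87981008e+00,  3.75080042e-04,  4.62016157e-04]), 'tvec': array([-0.4639939 , -0.19000047,  0.34668299])}
[[282.94442101 189.6847131 ]]
```

View pics/w1.png

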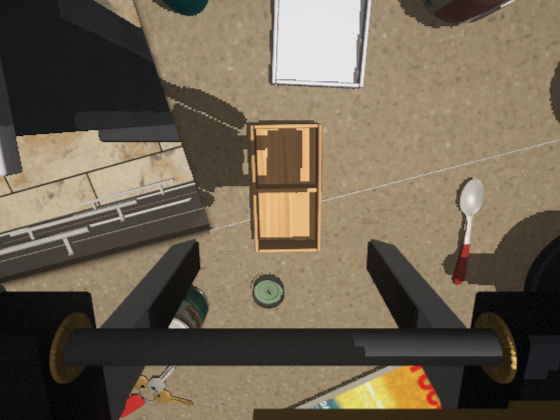

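The wrist view shows the rack rim corners at about (250,124), (321,123), (321,251) and (256,251). The tea light is at (268,292) and the tray's near edge runs from (273,84) to (362,87).

```bash
python3 - <<'E'
from h import *
m=np.load("w1.npy",allow_pickle=True).item()
B=[ray(m,q,.035) for q in [(250,124),(321,123),(321,251),(256,251)]]
print(np.round(B,4),np.mean(B,0).round(4))
print("tea",ray(m,(268,292),.015).round(4))
print("divider",[ray(m,q,.035).round(4) for q in [(256,188),(320,187)]])
print("tray edge",[ray(m,q,.02).round(4) for q in [(273,84),(362,87)]])
E
```

```text
[[ 0.4315 -0.1018  0.035 ]
 [ 0.5015 -0.1009  0.035 ]
 [ 0.5054 -0.2361  0.035 ]
 [ 0.4347 -0.2361  0.035 ]] [ 0.4683 -0.1687  0.035 ]
tea [ 0.4462 -0.2965  0.015 ]
divider [array([ 0.4361, -0.1662,  0.035 ]), array([ 0.5023, -0.1652,  0.035 ])]
tray edge [array([ 0.4541, -0.0633,  0.02  ]), array([ 0.5432, -0.0662,  0.02  ])]
```

Emit:
play_rows:
  commands:
    - [0.036,0,0,0,0,0,-0.6]
    - [0.036,0,0,0,0,0,-0.6]
    - [0.036,0,0,0,0,0,-0.6]
    - [0.036,0,0,0,0,0,-0.6]
    - [0.036,0,0,0,0,0,-0.6]
    - [0.036,0,0,0,0,0,-0.6]
    - [0.036,0,0,0,0,0,-0.6]
    - [0.036,0,0,0,0,0,-0.6]
    - [0.036,0,0,0,0,0,-0.6]
    - [0.036,0,0,0,0,0,-0.6]
    - [0.026,0,0,0,0,0,-0.6]
    - [0.01,0,0,0,0,0,-0.6]
    - [0,0,0,0,0,0,-0.6]
    - [0,0,0,0,0,0,-0.6]

```text
time_s: 2.98
ee_pos: [0.465, 0.2246, 0.2052]
eef_rot: [-3.141, 0.0, 1.571]
force: [0.3, -0.2, -0.4]
grip_width: 0.0752
grip_force: 0.0
```

```bash
python3 - <<'E'
from h import *
m=ctrl.camera_model("wrist");im=ctrl.camera("wrist");cv2.imwrite("pics/w2.png",im)
print(ctrl.get_obs()["ee_pos"],ctrl.get_obs()["eef_rot"])
hsv=cv2.cvtColor(im,cv2.COLOR_BGR2HSV);H,S,V=cv2.split(hsv)
mk=(((H<10)|(H>170))&(S>150)&(V>80)).astype(np.uint8)*255
for c in cv2.findContours(mk,0,1)[0]:
    if cv2.contourArea(c)>200:
        (u,v),r=cv2.minEnclosingCircle(c);print(cv2.contourArea(c),(u,v),r,ray(m,(u,v),.1).round(4))
E
```

```text
[0.46518833 0.22406858 0.20527973] [-3.14123487e+00  4.14053111e-04  1.56946561e+00]
2301.5 (285.31011962890625, 138.66033935546875) 27.925569534301758 [0.4667 0.2815 0.1   ]
2218.5 (167.416259765625, 133.11083984375) 28.20061492919922 [0.3714 0.2859 0.1   ]
```

View pics/w2.png

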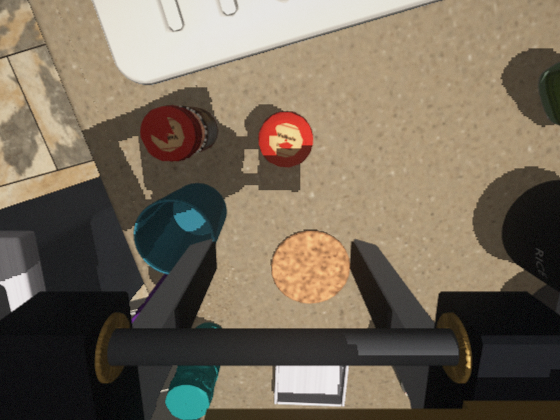

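The wrist view shows the cap of jar 1 at (285,139) and of jar 2 at (167,133), matching the top-view estimates. I'll go down on jar 1.

Emit:
play_rows:
  commands:
    - [0.028,0.001,0,0,0,0,-0.6]
    - [0.028,0,0,0,0,0,-0.6]
    - [0,0,0,0,0,0,-0.6]
    - [0,0,0.03,0,0,0,-0.6]
    - [0,0,0.03,0,0,0,-0.6]
    - [0,0,0.03,0,0,0,-0.6]
    - [0,0,0.03,0,0,0,-0.6]
    - [0,0,0.02,0,0,0,-0.6]
    - [0,0,0.013,0,0,0,-0.6]
    - [0,0,0,0,0,0,-0.6]
    - [0,0,0,0,0,0,-0.6]

```text
time_s: 3.95
ee_pos: [0.4665, 0.2799, 0.0526]
eef_rot: [-3.141, 0.0, 1.569]
force: [0.4, -0.2, 1.1]
grip_width: 0.0752
grip_force: 0.0
```

Emit:
play_rows:
  commands:
    - [0,0,0,0,0,0,0.3]
    - [0,0,0,0,0,0,0.3]
    - [0,0,0,0,0,0,0.3]
    - [0,0,0,0,0,0,0.3]
    - [0,0,0,0,0,0,0.3]
    - [0,0,0,0,0,0,0.3]
  force: 15

```text
time_s: 4.45
ee_pos: [0.4663, 0.2813, 0.0528]
eef_rot: [3.141, -0.0, 1.57]
force: [-0.2, -0.5, 3.3]
grip_width: 0.0442
grip_force: 15.0
```

Emit:
play_rows:
  commands:
    - [0,0,-0.02,0,0,0,0.3]
    - [0,0,-0.03,0,0,0,0.3]
    - [0,0,-0.03,0,0,0,0.3]
    - [0,0,-0.03,0,0,0,0.3]
    - [-0.015,0,-0.02,0,0,0,0.3]
    - [-0.03,0,0,0,0,0,0.3]
    - [-0.035,0,0,0,0,0,0.3]
    - [-0.035,0,0,0,0,0,0.3]
    - [-0.035,0,0,0,0,0,0.3]
    - [-0.035,0,0,0,0,0,0.3]
    - [-0.035,0,0,0,0,0,0.3]
    - [-0.035,0,0,0,0,0,0.3]
    - [-0.035,0,0,0,0,0,0.3]
    - [-0.035,0,0,0,0,0,0.3]
    - [-0.035,0,0,0,0,0,0.3]
    - [-0.035,0,0,0,0,0,0.3]
    - [-0.03,0,0,0,0,0,0.3]
    - [-0.02,0,0,0,0,0,0.3]
    - [0,0,0,0,0,0,0.3]
    - [0,0,0,0,0,0,0.3]

```text
time_s: 6.12
ee_pos: [0.4655, -0.1644, 0.1822]
eef_rot: [-3.141, -0.0, 1.568]
force: [-0.1, 0.5, -1.3]
grip_width: 0.0442
grip_force: 15.0
```

Emit:
play_rows:
  commands:
    - [-0.02,0.001,0,0,0,0,0.3]
    - [-0.017,0.001,0,0,0,0,0.3]
    - [0,0,0,0,0,0,0.3]
    - [0,0,0.03,0,0,0,0.3]
    - [0,0,0.03,0,0,0,0.3]
    - [0,0,0.03,0,0,0,0.3]
    - [0,0,0.02,0,0,0,0.3]
    - [0,0,0.01,0,0,0,0.3]
    - [0,0,0.004,0,0,0,0.3]
    - [0,0,0,0,0,0,0.3]
    - [0,0,0,0,0,0,0.3]

```text
time_s: 7.03
ee_pos: [0.4684, -0.2007, 0.0596]
eef_rot: [3.14, 0.001, 1.57]
force: [-0.8, -0.3, -0.8]
grip_width: 0.0446
grip_force: 15.0
```

Lower the last 3 mm, release, and rise to 0.2.

Emit:
play_rows:
  commands:
    - [0,0,0.003,0,0,0,0.3]
    - [0,0,0,0,0,0,0.3]
    - [0,0,0,0,0,0,-0.3]
    - [0,0,0,0,0,0,-0.5]
    - [0,0,0,0,0,0,-0.6]
    - [0,0,0,0,0,0,-0.6]
    - [0,0,-0.02,0,0,0,-0.6]
    - [0,0,-0.03,0,0,0,-0.6]
    - [0,0,-0.04,0,0,0,-0.6]
    - [0,0,-0.04,0,0,0,-0.6]
    - [0.01,0,-0.02,0,0,0,-0.6]
    - [0.03,0,0,0,0,0,-0.6]
    - [0.036,0,0,0,0,0,-0.6]
    - [0.036,0,0,0,0,0,-0.6]
    - [0.036,0,0,0,0,0,-0.6]
    - [0.036,0,0,0,0,0,-0.6]
    - [0.036,0,0,0,0,0,-0.6]
    - [0.036,0,0,0,0,0,-0.6]
    - [0.036,0,0,0,0,0,-0.6]
    - [0.036,0,0,0,0,0,-0.6]

```text
time_s: 8.7
ee_pos: [0.4676, 0.1289, 0.2056]
eef_rot: [3.141, -0.0, 1.57]
force: [0.2, -0.3, -1.1]
grip_width: 0.075
grip_force: 0.0
```

Emit:
play_rows:
  commands:
    - [0.036,-0.01,0,0,0,0,-0.6]
    - [0.036,-0.015,0,0,0,0,-0.6]
    - [0.036,-0.015,0,0,0,0,-0.6]
    - [0.036,-0.015,0,0,0,0,-0.6]
    - [0.03,-0.015,0,0,0,0,-0.6]
    - [0.01,-0.015,0,0,0,0,-0.6]
    - [0,0,0,0,0,0,-0.6]
    - [0,0,0,0,0,0,-0.6]

```text
time_s: 9.37
ee_pos: [0.3828, 0.3115, 0.2054]
eef_rot: [-3.142, 0.0, 1.572]
force: [-0.6, -0.3, 0.9]
grip_width: 0.0754
grip_force: 0.0
```

Emit:
play_rows:
  commands:
    - [-0.017,-0.006,0,0,0,0,-0.6]
    - [-0.01,-0.005,0,0,0,0,-0.6]
    - [0,0,0,0,0,0,-0.6]
    - [0,0,0.03,0,0,0,-0.6]
    - [0,0,0.03,0,0,0,-0.6]
    - [0,0,0.03,0,0,0,-0.6]
    - [0,0,0.03,0,0,0,-0.6]
    - [0,0,0.02,0,0,0,-0.6]
    - [0,0,0.013,0,0,0,-0.6]
    - [0,0,0,0,0,0,-0.6]
    - [0,0,0,0,0,0,-0.6]
    - [0,0,0,0,0,0,0.3]
    - [0,0,0,0,0,0,0.3]
    - [0,0,0,0,0,0,0.3]
    - [0,0,0,0,0,0,0.3]
    - [0,0,0,0,0,0,0.3]

```text
time_s: 10.7
ee_pos: [0.3723, 0.2844, 0.0529]
eef_rot: [3.141, -0.0, 1.57]
force: [0.4, -0.5, 1.1]
grip_width: 0.0453
grip_force: 0.1
```

```bash
python3 - <<'E'
from h import *
im=ctrl.camera("top");im2=ctrl.camera("scene");
a=np.hstack([im[130:310,140:430],im2[130:310,150:440]])
cv2.imwrite("pics/t2.png",cv2.resize(a,None,fx=1.37,fy=1.37,interpolation=cv2.INTER_CUBIC)[:600,:800])
E
```

```text
(no output)
```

View pics/t2.png

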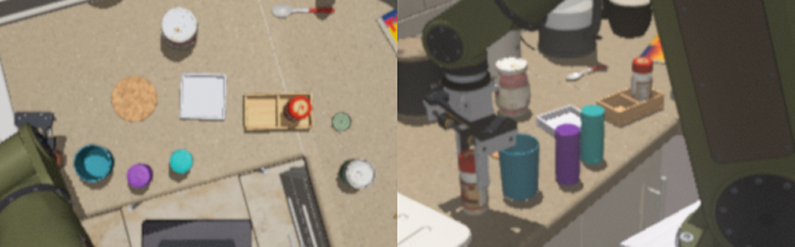

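Jar 1 stands upright in the right bay, with its cap at (298,106) in the left half. Jar 2 is between the fingers, so I'll finish the grip and carry it.

Emit:
play_rows:
  commands:
    - [0,0,0,0,0,0,0.3]
    - [0,0,0,0,0,0,0.3]
    - [0,0,-0.02,0,0,0,0.3]
    - [0,0,-0.03,0,0,0,0.3]
    - [0,0,-0.035,0,0,0,0.3]
    - [0,0,-0.035,0,0,0,0.3]
    - [0,0,-0.03,0,0,0,0.3]
    - [-0.015,0.016,0,0,0,0,0.3]
    - [-0.03,0.016,0,0,0,0,0.3]
    - [-0.035,0.016,0,0,0,0,0.3]
    - [-0.035,0.016,0,0,0,0,0.3]
    - [-0.035,0.016,0,0,0,0,0.3]
    - [-0.035,0.014,0,0,0,0,0.3]
    - [-0.035,0,0,0,0,0,0.3]
    - [-0.035,0,0,0,0,0,0.3]
    - [-0.035,0,0,0,0,0,0.3]
    - [-0.035,0,0,0,0,0,0.3]
    - [-0.035,0,0,0,0,0,0.3]
    - [-0.03,0,0,0,0,0,0.3]
    - [-0.02,0,0,0,0,0,0.3]

```text
time_s: 12.47
ee_pos: [0.4653, -0.1283, 0.2021]
eef_rot: [-3.141, 0.0, 1.568]
force: [0.1, 1.2, 0.0]
grip_width: 0.0443
grip_force: 15.0
```

Emit:
play_rows:
  commands:
    - [-0.007,0,0,0,0,0,0.3]
    - [0,0,0,0,0,0,0.3]

```text
time_s: 12.63
ee_pos: [0.4655, -0.1338, 0.2021]
eef_rot: [-3.141, -0.0, 1.568]
force: [0.8, -0.3, -0.2]
grip_width: 0.0441
grip_force: 15.0
```

Emit:
play_rows:
  commands:
    - [0,0.001,0.03,0,0,0,0.3]
    - [0,0,0.03,0,0,0,0.3]
    - [0,0,0.03,0,0,0,0.3]
    - [0,0,0.03,0,0,0,0.3]
    - [0,0,0.015,0,0,0,0.3]
    - [0,0,0.007,0,0,0,0.3]
    - [0,0,0.003,0,0,0,0.3]
    - [0,0,0,0,0,0,0.3]
    - [0,0,0,0,0,0,0.3]

```text
time_s: 13.38
ee_pos: [0.4674, -0.1326, 0.0585]
eef_rot: [3.14, 0.0, 1.57]
force: [-0.2, 0.2, -1.3]
grip_width: 0.0443
grip_force: 15.0
```

Emit:
play_rows:
  commands:
    - [-0.002,0,0.0015,0,0,0,0.3]
    - [0,0,0,0,0,0,0.3]
    - [0,0,0,0,0,0,-0.3]
    - [0,0,0,0,0,0,-0.5]
    - [0,0,0,0,0,0,-0.6]
    - [0,0,0,0,0,0,-0.6]
    - [0,0,-0.02,0,0,0,-0.6]
    - [0,0,-0.03,0,0,0,-0.6]
    - [0,0,-0.04,0,0,0,-0.6]
    - [0,0,-0.04,0,0,0,-0.6]
    - [-0.01,0,-0.02,0,0,0,-1]
    - [-0.03,-0.02,0,0,0,0,-1]
    - [-0.03,-0.025,0,0,0,0,-1]
    - [-0.03,-0.025,0,0,0,0,-1]
    - [-0.03,-0.025,0,0,0,0,-1]
    - [-0.02,-0.02,0,0,0,0,-1]
    - [-0.01,-0.01,0,0,0,0,-1]
    - [0,0,0,0,0,0,-1]
    - [0,0,0,0,0,0,-1]

```text
time_s: 14.97
ee_pos: [0.3415, -0.2949, 0.206]
eef_rot: [3.141, -0.0, 1.568]
force: [0.2, 0.6, -0.3]
grip_width: 0.0937
grip_force: 0.0
```

```bash
python3 - <<'E'
from h import *
m=ctrl.camera_model("wrist");im=ctrl.camera("wrist");cv2.imwrite("pics/w3.png",im);np.save("w3.npy",m,allow_pickle=True)
print(ctrl.get_obs()["ee_pos"],proj(m,[[.342,-.321,.072],[.446,-.297,.015]]))
E
```

```text
[ 0.34193224 -0.29447164  0.20597758] [[283.691554   225.21427736]
 [378.27708028 188.21686469]]
```

View pics/w3.png

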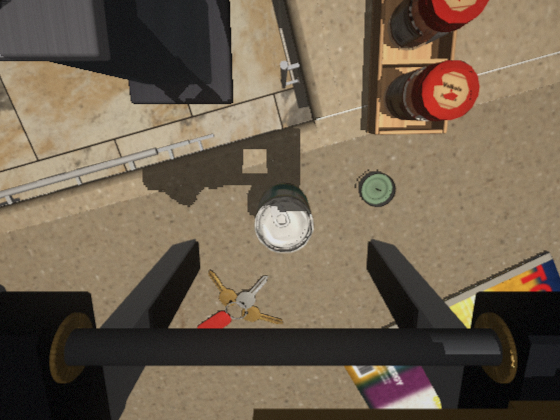

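Both jars stand in the rack. The tin is at (284,224) and the tea light at (377,189), as predicted, so I'll grasp the tin.

Emit:
play_rows:
  commands:
    - [-0.016,0,0,0,0,0,-1]
    - [-0.01,0,0,0,0,0,-1]
    - [0,0,0.03,0,0,0,-1]
    - [0,0,0.035,0,0,0,-1]
    - [0,0,0.035,0,0,0,-1]
    - [0,0,0.035,0,0,0,-1]
    - [0,0,0.025,0,0,0,-1]
    - [0,0,0.014,0,0,0,-1]
    - [0,0,0,0,0,0,-1]
    - [0,0,0,0,0,0,-1]
    - [0,0,0,0,0,0,0.2]
    - [0,0,0,0,0,0,0.2]
    - [0,0,0,0,0,0,0.2]
    - [0,0,0,0,0,0,0.2]
    - [0,0,0,0,0,0,0.2]
    - [0,0,0,0,0,0,0.2]
    - [0,0,0,0,0,0,0.2]
  force: 20

```text
time_s: 16.43
ee_pos: [0.3417, -0.3208, 0.0322]
eef_rot: [3.141, 0.0, 1.57]
force: [-0.8, 0.9, 3.5]
grip_width: 0.0569
grip_force: 20.0
```

Emit:
play_rows:
  commands:
    - [0,0,-0.02,0,0,0,0.2]
    - [0,0,-0.03,0,0,0,0.2]
    - [0,0,-0.04,0,0,0,0.2]
    - [0,0,-0.04,0,0,0,0.2]
    - [0,0,-0.04,0,0,0,0.2]
    - [0.015,0.01,0,0,0,0,0.2]
    - [0.03,0.016,0,0,0,0,0.2]
    - [0.03,0.016,0,0,0,0,0.2]
    - [0.03,0.016,0,0,0,0,0.2]
    - [0.03,0.016,0,0,0,0,0.2]
    - [0.03,0.016,0,0,0,0,0.2]
    - [0.03,0.016,0,0,0,0,0.2]
    - [0.03,0.016,0,0,0,0,0.2]
    - [0.03,0.016,0,0,0,0,0.2]
    - [0.03,0.016,0,0,0,0,0.2]
    - [0.015,0.003,0,0,0,0,0.2]
    - [0,0,0,0,0,0,0.2]
    - [0,0,0,0,0,0,0.2]

```text
time_s: 17.93
ee_pos: [0.4987, -0.0205, 0.2016]
eef_rot: [-3.141, 0.0, 1.572]
force: [-0.5, 0.1, -1.7]
grip_width: 0.0574
grip_force: 20.0
```

Emit:
play_rows:
  commands:
    - [0.002,0,0.03,0,0,0,0.2]
    - [0,0,0.035,0,0,0,0.2]
    - [0,0,0.035,0,0,0,0.2]
    - [0,0,0.035,0,0,0,0.2]
    - [0,0,0.018,0,0,0,0.2]
    - [0,0,0.008,0,0,0,0.2]
    - [0,0,0.003,0,0,0,0.2]
    - [0,0,0,0,0,0,0.2]
    - [0,0,0,0,0,0,0.2]

```text
time_s: 18.68
ee_pos: [0.4996, -0.0193, 0.0393]
eef_rot: [3.14, 0.0, 1.57]
force: [0.4, 0.6, -1.3]
grip_width: 0.0566
grip_force: 20.0
```

Lower 3 mm, release, rise, and head for the tea light at (0.446, -0.297).

Emit:
play_rows:
  commands:
    - [0,0,0.003,0,0,0,0.2]
    - [0,0,0,0,0,0,0.2]
    - [0,0,0,0,0,0,-0.5]
    - [0,0,0,0,0,0,-0.6]
    - [0,0,0,0,0,0,-0.6]
    - [0,0,0,0,0,0,-0.6]
    - [0,0,-0.02,0,0,0,-0.6]
    - [0,0,-0.03,0,0,0,-0.6]
    - [0,0,-0.04,0,0,0,-0.6]
    - [0,0,-0.04,0,0,0,-0.6]
    - [-0.01,0,-0.03,0,0,0,-0.6]
    - [-0.03,-0.01,0,0,0,0,-0.6]
    - [-0.035,-0.01,0,0,0,0,-0.6]
    - [-0.035,-0.01,0,0,0,0,-0.6]
    - [-0.035,-0.01,0,0,0,0,-0.6]
    - [-0.035,-0.01,0,0,0,0,-0.6]
    - [-0.035,-0.004,0,0,0,0,-0.6]
    - [-0.03,0,0,0,0,0,-0.6]
    - [0,0,0,0,0,0,-0.6]
    - [0,0,0,0,0,0,-0.6]

```text
time_s: 20.35
ee_pos: [0.4442, -0.2647, 0.1946]
eef_rot: [-3.141, -0.001, 1.568]
force: [0.1, 0.5, -0.5]
grip_width: 0.0753
grip_force: 0.0
```

```bash
python3 - <<'E'
from h import *
m=ctrl.camera_model("wrist");im=ctrl.camera("wrist")
print(ctrl.get_obs()["ee_pos"])
u,v=proj(m,[[.446,-.297,.015]])[0];print(u,v)
hsv=cv2.cvtColor(im,cv2.COLOR_BGR2HSV);H,S,V=cv2.split(hsv)
mk=((H>40)&(H<95)&(S>40)).astype(np.uint8)*255
k=np.zeros_like(mk);cv2.circle(k,(int(u),int(v)),40,255,-1)
c=max(cv2.findContours(mk&k,0,1)[0],key=cv2.contourArea);(a,b),r=cv2.minEnclosingCircle(c);print(a,b,r,ray(m,(a,b),.015))
E
```

```text
[ 0.44447067 -0.2637236   0.19467384]
284.8502869665169 217.79351896444913
284.8125 217.0 16.310684204101562 [ 0.44595975 -0.29609945  0.015     ]
```

Emit:
play_rows:
  commands:
    - [-0.018,0.0015,0,0,0,0,-0.6]
    - [-0.015,0,0,0,0,0,-0.6]
    - [0,0,0.03,0,0,0,-0.6]
    - [0,0,0.035,0,0,0,-0.6]
    - [0,0,0.035,0,0,0,-0.6]
    - [0,0,0.035,0,0,0,-0.6]
    - [0,0,0.03,0,0,0,-0.6]
    - [0,0,0.015,0,0,0,-0.6]
    - [0,0,0.005,0,0,0,-0.6]
    - [0,0,0,0,0,0,-0.6]
    - [0,0,0,0,0,0,-0.6]

```text
time_s: 21.32
ee_pos: [0.4467, -0.297, 0.0109]
eef_rot: [3.141, 0.001, 1.57]
force: [-0.2, 0.3, -0.0]
grip_width: 0.0752
grip_force: 0.0
```

Emit:
play_rows:
  commands:
    - [0,0,0.004,0,0,0,-0.6]
    - [0,0,0.003,0,0,0,-0.6]
    - [0,0,0,0,0,0,-0.6]
    - [0,0,0,0,0,0,0.4]
    - [0,0,0,0,0,0,0.4]
    - [0,0,0,0,0,0,0.4]
    - [0,0,0,0,0,0,0.4]
    - [0,0,0,0,0,0,0.4]
    - [0,0,0,0,0,0,0.4]
    - [0,0,0,0,0,0,0.4]
    - [0,0,0,0,0,0,0.4]
    - [0,0,0,0,0,0,0.4]
  force: 8

```text
time_s: 22.32
ee_pos: [0.4462, -0.2968, 0.003]
eef_rot: [-3.142, -0.0, 1.57]
force: [0.1, -0.8, -0.2]
grip_width: 0.0366
grip_force: 8.0
```

Emit:
play_rows:
  commands:
    - [0,0,-0.015,0,0,0,0.4]
    - [0,0,-0.03,0,0,0,0.4]
    - [0,0,-0.04,0,0,0,0.4]
    - [0,0,-0.04,0,0,0,0.4]
    - [0,0,-0.035,0,0,0,0.4]
    - [0.015,0.002,0,0,0,0,0.4]
    - [0.03,0.004,0,0,0,0,0.4]
    - [0.035,0.004,0,0,0,0,0.4]
    - [0.035,0.004,0,0,0,0,0.4]
    - [0.035,0.004,0,0,0,0,0.4]
    - [0.035,0.004,0,0,0,0,0.4]
    - [0.035,0.004,0,0,0,0,0.4]
    - [0.035,0.004,0,0,0,0,0.4]
    - [0.035,0.004,0,0,0,0,0.4]
    - [0.035,0.004,0,0,0,0,0.4]
    - [0.035,0.004,0,0,0,0,0.4]
    - [0.035,0.004,0,0,0,0,0.4]
    - [0.02,0.004,0,0,0,0,0.4]
    - [0,0,0,0,0,0,0.4]
    - [0,0,0,0,0,0,0.4]

```text
time_s: 23.98
ee_pos: [0.4963, 0.1189, 0.1625]
eef_rot: [-3.141, 0.0, 1.572]
force: [-0.6, -0.2, -0.3]
grip_width: 0.0363
grip_force: 8.0
```

```bash
python3 - <<'E'
from h import *
m=ctrl.camera_model("wrist");im=ctrl.camera("wrist");cv2.imwrite("pics/w4.png",im)
print(ctrl.get_obs()["ee_pos"],ctrl.get_obs()["grip_width"])
p=proj(m,[[.4964,.1225,.006]])[0]; print(p)
hsv=cv2.cvtColor(im,cv2.COLOR_BGR2HSV);H,S,V=cv2.split(hsv)
mk=((H>5)&(H<22)&(S>100)).astype(np.uint8)*255;k=np.zeros_like(mk);cv2.circle(k,tuple(int(i) for i in p),60,255,-1)
cv2.imwrite("pics/m4.png",mk&k)
c=max(cv2.findContours(mk&k,0,1)[0],key=cv2.contourArea);e=cv2.fitEllipse(cv2.convexHull(c));print(e,ray(m,e[0],.006))
E
```

```text
[0.49626627 0.11803839 0.16258132] 0.03624445996712754
[283.33440382 189.82500545]
((284.2626037597656, 187.20863342285156), (92.37619018554688, 94.48609161376953), 87.90450286865234) [0.49731725 0.1251582  0.006     ]
```

View pics/w4.png

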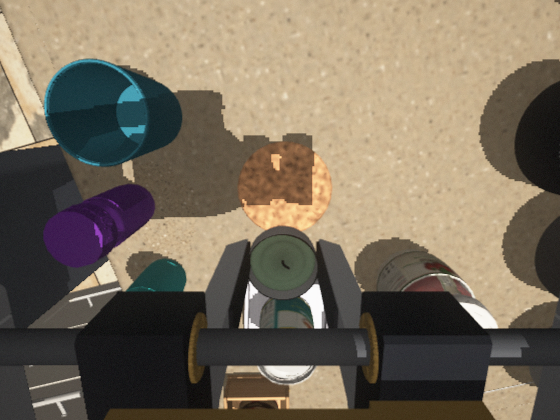

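The tea light is held level at (284,262), the coaster is centred at (284,187), and the tin is in the tray.

Emit:
play_rows:
  commands:
    - [0.005,0.0005,0,0,0,0,0.4]
    - [0,0,0.03,0,0,0,0.4]
    - [0,0,0.035,0,0,0,0.4]
    - [0,0,0.035,0,0,0,0.4]
    - [0,0,0.03,0,0,0,0.4]
    - [0,0,0.015,0,0,0,0.4]
    - [0,0,0.005,0,0,0,0.4]
    - [0,0,0,0,0,0,0.4]
    - [0,0,0,0,0,0,0.4]

```text
time_s: 24.78
ee_pos: [0.4976, 0.1228, 0.0139]
eef_rot: [3.14, -0.0, 1.569]
force: [0.4, 0.0, 0.5]
grip_width: 0.0364
grip_force: 8.0
```

Emit:
play_rows:
  commands:
    - [0.001,0,0.003,0,0,0,0.4]
    - [0,0,0.002,0,0,0,0.4]
    - [0,0,0,0,0,0,0.4]
    - [0,0,0,0,0,0,0.0]
    - [0,0,0,0,0,0,-0.2]
    - [0,0,0,0,0,0,-0.4]
    - [0,0,0,0,0,0,-0.4]
    - [0,0,-0.015,0,0,0,-0.4]
    - [0,0,-0.03,0,0,0,-0.4]
    - [0,0,-0.04,0,0,0,-0.4]
    - [0,0,-0.04,0,0,0,-0.4]
    - [0,0,-0.04,0,0,0,-0.4]
    - [0,0,-0.02,0,0,0,-0.4]
    - [-0.03,-0.01,0,0,0,0,-0.4]
    - [-0.035,-0.01,0,0,0,0,-0.4]
    - [-0.035,-0.01,0,0,0,0,-0.4]
    - [-0.035,-0.01,0,0,0,0,-0.4]
    - [-0.035,-0.01,0,0,0,0,-0.4]
    - [-0.035,-0.01,0,0,0,0,-0.4]
    - [-0.035,-0.01,0,0,0,0,-0.4]

```text
time_s: 26.45
ee_pos: [0.4259, -0.1173, 0.1931]
eef_rot: [3.141, 0.0, 1.57]
force: [0.7, 0.0, 0.5]
grip_width: 0.0657
grip_force: 0.0
```

Emit:
play_rows:
  commands:
    - [-0.035,-0.005,0,0,0,0,-0.4]
    - [-0.035,-0.005,0,0,0,0,-0.4]
    - [-0.035,-0.005,0,0,0,0,-0.4]
    - [-0.035,-0.005,0,0,0,0,-0.4]
    - [-0.035,-0.005,0,0,0,0,-0.4]
    - [-0.035,0,0,0,0,0,-0.4]
    - [-0.035,0,0,0,0,0,-0.4]
    - [-0.035,0,0,0,0,0,-0.4]
    - [0,0,0,0,0,0,-0.4]
    - [0,0,0,0,0,0,-0.4]

```text
time_s: 27.28
ee_pos: [0.401, -0.3967, 0.1922]
eef_rot: [-3.141, -0.001, 1.568]
force: [0.2, -0.3, 0.3]
grip_width: 0.0657
grip_force: 0.0
```

```bash
python3 - <<'E'
from h import *
print(ctrl.get_obs()["ee_pos"],ctrl.get_obs()["force"])
im=ctrl.camera("top");im2=ctrl.camera("scene")
a=np.hstack([cv2.resize(im[120:280,200:400],None,fx=2,fy=2,interpolation=2),cv2.resize(im2[130:290,150:350],None,fx=2,fy=2,interpolation=2)])
cv2.imwrite("pics/end.png",a)
E
```

```text
[ 0.40102037 -0.39666002  0.19215592] [ 0.24223296 -0.27855663  0.33036521]
```

View pics/end.png

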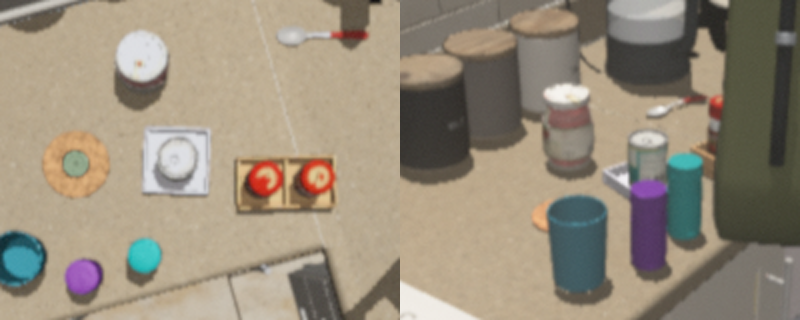

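The tea light is centred on the coaster at (75,163), the tin is in the tray at (177,158), and a jar stands upright in each bay at (265,178) and (317,177). The jam jar and beaker have not moved.

```bash
python3 -c "
from station import ctrl
print(ctrl.hand_in())"
```

```text
the job is handed in; nothing more can be done
None
```

The job is handed in after about 27 s of robot time: a spice jar is upright in each rack bay, the tin is upright in the tray, the tea light is flat in the middle of the coaster, and the jam jar and beaker are where they were.

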